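Set the back-door light timer under its guard

TASK

Swing the clear guard of the back-door light timer up by its orange bar until the guard stands in line with the green set arm beside it. Then turn the black dial on the sloping deck under it until its white pointer meets the red index tab. Let go of everything, with the guard still standing in line with the green arm, and leave the other things on the counter where they are.

Things in the scene. Friction and masses are not known exactly. Their poses are not given: they have to be found in the camera images.
- console: Fixed grey light timer, 222 wide (y), 160 deep, 118 mm high at its back. Origin: centre of its underside, +x to its back; its front faces the robot's left (yaw about -1.57). Dial deck slopes 0.61 rad (35 deg), low in front: centre at (-0.030, 0, 0.066), normal (-0.573, 0, 0.820), up-slope (0.820, 0, 0.573) in this frame. Side cheeks at y = +/-109 mm, 8 mm thick, stand 47 mm above the deck.
- guard_hinge (a point): Middle of the guard's hinge axis, at (0.0051, 0, 0.1517) in the console frame; the hinge axis runs along the console's y. The dial's axis lies 83 mm down-slope of the hinge.
- guard_handle (a point): Centre of the orange round bar (12 mm diameter, 86 mm free between its end posts, along y) on the guard's free side, 172 mm from the hinge axis. The guard's frame edge is 118 mm from the hinge, so 54 mm from bar centre to edge leave room for a finger. Site -x points from hinge to bar, z out of the guard's upper face.
- guard (a joint): Opening of the clear, white-framed guard, rad: 0 = shut, parallel to the deck, 50 mm above it; grows as it opens up and back; stop at 2.6. At angle a the bar is at hinge + 0.172 m * (-cos(a-0.61), 0, sin(a-0.61)) in the console frame. Stiff hinge (0.45 N m): stays where left, follows the hand at 3 to 5 N on the bar.
- guard_mark (a joint): Angle of the green set arm, rad, same axis, zero and sense as joint guard: the guard is right when both read the same. It does not give way.
- mark_arm (a point): Ball at the tip of the green arm, 130 mm from the hinge axis, outside the cheek farther from the robot (console y = +119 mm); point axes as those of guard_handle (-x along the arm away from the hinge).
- dial_grip (a point): On the dial's axis, 34 mm above the deck, the height for the TCP; z is the deck's normal and dial axis, x runs along the grip bar to its white pointer end. Black grip bar 46 long, 12 thick, 26 mm high (11 to 37 mm above the deck) on a skirt of 27 mm radius, on the deck's mid line, 5 mm down-slope of the deck centre.
- dial (a joint): Dial angle, rad: 0 = white pointer up-slope (to the guard's hinge), grows clockwise seen from above; stops at -2.4 and 2.4. Light friction (0.05 N m), stays where it is left.
- dial_index (a joint): Angle of the red index tab on the aluminium ring (40 mm radius, 5 mm high) round the dial, same zero and sense as joint dial: the dial is right when both read the same. The tab is 6 mm wide, its top 9 mm above the deck. The ring does not give way.
- dial_pointer (a point): Point on the dial's pointer line, 30 mm from its axis and 20 mm above the deck.
- index_mark (a point): Point over the red tab, 30 mm from the dial's axis and 20 mm above the deck; the pointer point coincides with it when the dial is set.
- tumbler: Smoke glass tumbler holding AAA cells, 76 mm wide, 85 mm high, origin at the centre of its underside. In front of the console; bystander.
- bulb: Mushroom-shaped LED bulb standing on its white dome with its screw cap up, 95 mm wide, 106 mm high, origin at the middle of the underside. Behind the console; bystander.
- detector: White smoke detector shell, 112 mm wide, 36 mm high, origin at the centre of its underside; bystander.
- coaster: Hard teal silicone coaster, 94 mm wide, 6 mm thick; bystander.
- screwdriver: Screwdriver lying on the counter; bystander.

How it is judged:
On the way, in this order (a step that is already met when the one before it is completed fails the run):
1. the guard stands in line with the green arm (within 0.11 rad) (angle between the x axis of guard_handle and the x axis of mark_arm, either way round below 0.11 rad), for 0.2 s.
2. the guard still in line, the dial's pointer is at the red index tab (angle between the x axis of guard_handle and the x axis of mark_arm, either way round below 0.11 rad and distance between dial_pointer and index_mark below 0.0038 m), for 0.2 s.
At the end, for the whole second after the job is handed in: The guard stands still within 0.11 rad (6 deg) of the green arm and the dial is still with its pointer within 3.8 mm at 30 mm radius (7 deg) of the red tab (all of step 2 and velocity of joint guard between -0.05 and 0.05 rad/s and velocity of joint dial between -0.05 and 0.05 rad/s); the robot touches nothing.
It fails at once if a bystander (tumbler, bulb, detector, coaster, screwdriver) is shifted more than 30 mm (distance of any of tumbler, bulb, detector, coaster, screwdriver from where it was at the start of the episode above 0.03 m).
It also fails if it takes over 61 s, if anything falls off the work surface, if the arm or the gripper's body presses on something with over 40 N, if the wrist force passes 120 N, or if a joint passes its speed limit or range.

ROBOT

A 6-joint arm with a two-finger parallel gripper is mounted at the origin on the work surface. World frame = base frame: x ahead of the robot, y to its left, z up, the work surface at z = 0. Lengths are in m, angles in rad, forces in N, time in s.
With the tool pointing down it reaches from about 0.35 to 1 m from the base axis. Payload 7.1 kg.
Tool frame: the origin (TCP) lies between the finger pads, 19 mm behind the fingertips; this is the grasp point; y points along the fingers, z is the direction in which the jaws open and shut, and the axes are right-handed (so a half turn about y gives the same grasp; the last joint's range is limited). The gripper opens to 85 mm and grips with 20 to 120 N. Pads are 22 mm wide; open, the fingers measure 114 mm over their backs; the gripper's body (76 mm by 85 mm) begins 54 mm behind the grasp point. The pads swing forward as they close: fully open they stand 13 mm farther back than shut.
Start: joints at [1.196, 0.423, 1.63, -0, 1.089, -0.019], TCP at [0.218, 0.586, 0.25] pointing down, gripper open.
Joint ranges: [-3, 3], [-0.9, 2.11], [0.09, 2.58], [-1.31, 4.45], [0.11, 2.69], [-2.54, 2.54]. Speed limits (rad/s): [2.39, 2.39, 3.01, 3.14, 3.14, 3.14].

INTERFACE

Orientations are given as a unit quaternion [x, y, z, w].
In Python, from cell import telemetry, vision, workorder gives the robot as it stands.
- The arm moves only by the tool play_rows, never from a script. Its argument "series" is a list of rows, each an object with "hand": the closure, from -1 (fully open) to 1 (shut); "offset": the shift along the tool's x, y, z in mm, a list of three; "yaw": the turn about the tool's y in degrees. A call has 1 to 12 rows; each row is the pose to reach, as a shift and turn from the pose commanded when the call began, along the tool's axes at that moment; what a row does not reach only later rows make up. A row lasts 1/12 s, in which the tool goes at most 41.7 mm and 7.16 degrees, less where a joint would pass 70% of its speed; a pose out of reach is approached as far as the arm can. A call with a gripper value outside its range is refused whole. The fingers move at their own pace and stop on an object; "grip_force" is the grip in N (left out, the last holds). Time passes only in rows, so rows that repeat a pose let the fingers close. It gives the time, the measured TCP pose, the force and the opening at its end, in the units of the state.
- telemetry.state(): the state, without advancing time (a new reading comes with each control period).
- vision.capture(name): name is "side" or "top" or "wrist"; returns a dict with "pixels" (480x640x3 uint8, blue, green, red), "range_z" (480x640 float32, m along the optical axis (not along the pixel's ray), 0 where there is no reading), "intrinsics" (3x3 intrinsics, pixels), "D" ([k1, k2, p1, p2, k3] as OpenCV has them; the pictures are not rectified), "pose" (4x4, takes a point from camera to world coordinates); the wrist camera has in their place "T_tool_cam" (4x4, takes a point from camera to tool coordinates, whose origin is the TCP and whose axes are the tool frame's). Camera axes: x right, y up, looking along -z (the intrinsics and any distortion apply to the point x, -y, -z); pixel columns grow to the right and rows downward; lengths in m; the calibration is good to about 2 mm. A picture is of the moment at which its call begins: read the wrist's pose just before it.
- workorder.finish_job(): hands the job in, once; it reports no verdict.
Trained networks look in the newest picture that a camera, given by its name, has taken for a name from the list of things; names that differ only in an ending like _2 or _b are one class to them, and where a whole thing is asked for, a point or a joint stands for the part that bears it (a point fixed in the world has none). Each returns a list of dicts, best first, with "p" (0 to 1); they miss things now and then, are a little off and sometimes report something else, mostly with a low value. They report only what shows in the picture. A call takes as long as a camera call.
- vision.look_for(camera, thing): "location" ([x, y, z] in m, in the coordinates of the camera as it stood for that picture, good to about 4 mm: the middle of the surface that is visible of it).
- vision.place_of(camera, thing): "location" ([x, y, z] in m, in the coordinates of the camera as it stood for that picture, good to about 4 mm: a listed point, or the origin of a listed thing).
The state is a dict: "time": time; "joints": joint angles; "qd": joint speeds; "effort": joint torques, N m; "position": TCP position; "orientation": TCP orientation; "wrist_force": force on the tool from outside, world axes, zero at the start; "ft_torque": the same for the moment, N m; "finger_gap": finger opening in m.
Only numpy, scipy, OpenCV 4.12 (cv2) and the standard library are available. Lean on these libraries where they do the work, as an engineer would, in place of code of your own. Each camera call takes 0.05 s, during which the arm holds its last target. There are 200 camera calls.

## Working session

There is one attempt and no reset: what is moved stays moved. The work goes in short steps, Python scripts to look and compute and a tool call to move; the robot and the scene stay as the last step left them, time stands still between calls to the robot, and variables do not carry over. Pictures are saved under pics/ and viewed, about 8 in all and at most 12, crops included, and the job is handed in when it is done.

Besides the shell and the picture viewer there is one more tool, called after "Request:" by a JSON object that holds its "method" and its "body", one argument or row to a line. play_rows: Moves the arm, as the interface text tells. Its arguments: {"type":"object","properties":{"series":{"type":"array","items":{"type":"object","properties":{"hand":{"type":"number"},"offset":{"type":"array","items":{"type":"number"}},"yaw":{"type":"number"}}}},"grip_force":{"type":"number"}},"required":["series"]}

```bash
ls; mkdir -p pics
cat > h.py <<'E'
import numpy as np, cv2
from cell import telemetry, vision, workorder
from scipy.spatial.transform import Rotation as R
def tool():
    s=telemetry.state(); T=np.eye(4); T[:3,:3]=R.from_quat(s['orientation']).as_matrix(); T[:3,3]=s['position']; return T
def cap(n):
    T=tool(); c=vision.capture(n)
    c['W']=T@c['T_tool_cam'] if n=='wrist' else c['pose']; return c
def w(c,p): return (c['W']@np.r_[p,1])[:3]
E
python3 - <<'E'
from h import *
np.set_printoptions(precision=4,suppress=True)
s=telemetry.state();print({k:np.round(v,4) for k,v in s.items()}); print(tool())
for n in ['side','top','wrist']:
    c=cap(n);cv2.imwrite(f'pics/{n}0.png',c['pixels']);print(n,c['W'],c['intrinsics'][0])
    for t in ['console','guard_hinge','guard_handle','mark_arm','dial_grip','dial_pointer','index_mark','tumbler','bulb','detector','coaster','screwdriver']:
        r=vision.place_of(n,t)
        print(t,[(w(c,q['location']).round(4),round(q['p'],2)) for q in r[:2]])
E
```

```text
pics
{'time': np.float64(0.0), 'joints': array([ 1.196 ,  0.4238,  1.6307, -0.    ,  1.0885, -0.019 ]), 'qd': array([-0.0005,  0.0024,  0.0018, -0.0013, -0.0012, -0.0012]), 'effort': array([ -0.0023, -55.7381, -28.1735,  -0.0001,   0.0073,  -0.    ]), 'position': array([0.2175, 0.5854, 0.2493]), 'orientation': array([ 0.6965, -0.1252,  0.125 , -0.6954]), 'wrist_force': array([-0.4   ,  0.2304,  0.4262]), 'ft_torque': array([-0.033 ,  0.0184,  0.0148]), 'finger_gap': np.float64(0.0852)}
[[ 0.9374 -0.0005  0.3483  0.2175]
 [-0.3483 -0.0014  0.9374  0.5854]
 [-0.     -1.     -0.0015  0.2493]
 [ 0.      0.      0.      1.    ]]
side [[ 0.9108  0.2525 -0.3266  0.0611]
 [-0.4123  0.5966 -0.6886 -1.0345]
 [ 0.021   0.7618  0.6475  1.0145]
 [ 0.      0.      0.      1.    ]] [524.3018   0.     314.7636]
console [(array([ 0.5417,  0.0189, -0.0004]), 0.77)]
guard_hinge [(array([0.5385, 0.0143, 0.153 ]), 0.81), (array([ 0.5826, -0.1689,  0.0011]), 0.38)]
guard_handle [(array([ 0.5828, -0.1725, -0.001 ]), 0.53)]
mark_arm [(array([0.6623, 0.0245, 0.2774]), 0.71)]
dial_grip [(array([0.5507, 0.0715
[... 880 characters left out ...]
inter []
index_mark []
tumbler [(array([0.5942, 0.3217, 0.0043]), 0.55), (array([0.5636, 0.1592, 0.069 ]), 0.22)]
bulb [(array([ 0.5823, -0.1707, -0.0026]), 0.72), (array([ 0.3117, -0.3614, -0.0002]), 0.58)]
detector [(array([ 0.5453, -0.4248, -0.0015]), 0.93)]
coaster [(array([ 0.3122, -0.361 , -0.0036]), 0.8)]
screwdriver [(array([ 0.4019, -0.5329, -0.002 ]), 0.84)]
wrist [[ 0.3503 -0.8887 -0.296   0.1422]
 [ 0.9367  0.3324  0.1105  0.6138]
 [ 0.0002 -0.316   0.9488  0.3729]
 [ 0.      0.      0.      1.    ]] [352.0092   0.     322.2647]
console []
guard_hinge []
guard_handle []
mark_arm []
dial_grip []
dial_pointer []
index_mark []
tumbler []
bulb []
detector []
coaster []
screwdriver []
```

Run:
```python
import cv2,numpy as np
a=cv2.imread('pics/side0.png');b=cv2.imread('pics/top0.png')
cv2.imwrite('pics/v1.png',np.hstack([cv2.resize(a,(400,300)),cv2.resize(b,(400,300))]))
```

```text
(no output)
```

View pics/v1.png

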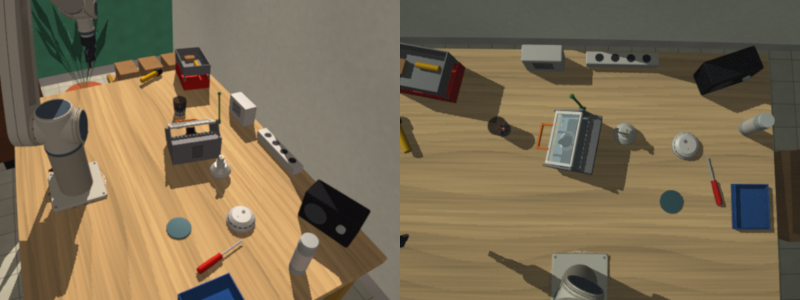

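View pics/side0.png

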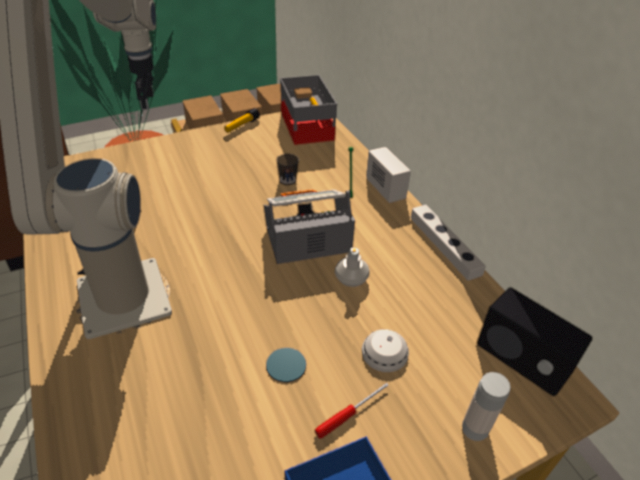

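The views show the console at about (310,225) in the side picture, with the green arm standing up on its far side and the orange bar facing the tumbler. From the networks, console yaw is about -1.74, guard about 0.1 and mark about 1.95. I'll move above the bar and look with the wrist camera.

Request:
{"method": "play_rows", "body": {
  "series": [
    {"hand":-1,"offset":[40,0,-22],"yaw":-3},
    {"hand":-1,"offset":[78,0,-43],"yaw":-6},
    {"hand":-1,"offset":[116,0,-63],"yaw":-9},
    {"hand":-1,"offset":[154,0,-84],"yaw":-11},
    {"hand":-1,"offset":[192,0,-104],"yaw":-11},
    {"hand":-1,"offset":[230,0,-125],"yaw":-11},
    {"hand":-1,"offset":[268,0,-145],"yaw":-11},
    {"hand":-1,"offset":[306,0,-166],"yaw":-11},
    {"hand":-1,"offset":[344,0,-187],"yaw":-11},
    {"hand":-1,"offset":[382,0,-208],"yaw":-11},
    {"hand":-1,"offset":[420,0,-229],"yaw":-11},
    {"hand":-1,"offset":[461,0,-250],"yaw":-11}
  ]
}}

```text
time: 2.95
position: [0.5474, 0.2072, 0.2502]
orientation: [-0.705, 0.058, -0.058, 0.705]
wrist_force: [0.5, 0.9, -0.5]
finger_gap: 0.0855
```

Request:
{"method": "play_rows", "body": {
  "series": [
    {"hand":-0.2,"offset":[0,0,0],"yaw":0},
    {"hand":-0.2,"offset":[0,0,0],"yaw":0},
    {"hand":-0.2,"offset":[0,0,0],"yaw":0},
    {"hand":-0.2,"offset":[0,0,0],"yaw":0}
  ]
}}

```text
time: 3.28
position: [0.5455, 0.2099, 0.2499]
orientation: [0.705, -0.058, 0.057, -0.705]
wrist_force: [0.7, -1.5, -0.2]
finger_gap: 0.0513
```

Run:
```python
from h import *
np.set_printoptions(precision=4,suppress=True)
s=telemetry.state();print(s['joints'],s['finger_gap']);print(tool())
L=['console','guard_hinge','guard_handle','mark_arm','dial_grip','dial_pointer','index_mark']
for n in ['wrist','side','top']:
    c=cap(n);cv2.imwrite(f'pics/{n}1.png',c['pixels'])
    for t in L:
        r=vision.place_of(n,t)
        print(n,t,[(w(c,q['location']).round(4),round(q['p'],2)) for q in r[:2]])
    if n=='wrist':
        # orange bar points from depth
        px=c['pixels'].astype(int);b,g,r=px[...,0],px[...,1],px[...,2]
        m=(r>130)&(r-b>90)&(g>40)&(g<0.65*r)&(c['range_z']>0)
        v,u=np.nonzero(m);K=c['intrinsics']
        q=cv2.undistortPoints(np.c_[u,v].astype(np.float32)[:,None],K,np.array(c['D']))[:,0] if len(u) else []
        z=c['range_z'][m];P=np.c_[q[:,0]*z,-q[:,1]*z,-z]
        Wp=P@c['W'][:3,:3].T+c['W'][:3,3]
        np.save('or.npy',np.c_[u,v,Wp]);print(len(u),np.percentile(Wp,[2,25,50,75,98],axis=0), u.min(),u.max(),v.min(),v.max())
```

```text
[ 0.3468  0.3646  1.7213  0.0003  1.0564 -1.0613] 0.05133770340645041
[[ 0.9868 -0.0007  0.1621  0.5455]
 [-0.1621  0.      0.9868  0.2099]
 [-0.0007 -1.     -0.0001  0.2499]
 [ 0.      0.      0.      1.    ]]
wrist console [(array([ 0.5445,  0.0215, -0.0037]), 0.73)]
wrist guard_hinge [(array([0.5403, 0.0156, 0.1488]), 0.57)]
wrist guard_handle [(array([0.5649, 0.1606, 0.0676]), 0.72)]
wrist mark_arm []
wrist dial_grip []
wrist dial_pointer []
wrist index_mark []
1416 [[0.5107 0.1096 0.0481]
 [0.5412 0.1528 0.0703]
 [0.5742 0.1615 0.0715]
 [0.6037 0.1673 0.0726]
 [0.6151 0.3132 0.0962]] 209 639 187 433
side console [(array([ 0.5442,  0.0187, -0.0006]), 0.64)]
side guard_hinge [(array([0.5394, 0.0139, 0.1505]), 0.67), (array([0.572 , 0.0424, 0.0914]), 0.33)]
side guard_handle [(array([0.5673, 0.1613, 0.0665]), 0.58)]
side mark_arm [(array([ 0.5443, -0.42  , -0.002 ]), 0.72), (array([0.6647, 0.0223, 0.2798]), 0.57)]
side dial_grip [(array([0.5494, 0.0744, 0.0887]), 0.77)]
side dial_pointer [(array([0.5715, 0.0457, 0.0902]), 0.51)]
side index_mark [(array([0.5314, 0.046 , 0.0972]), 0.41)]
top console [(array([0.5372, 0.0195, 0.0004]), 0.59)]
top guard_hinge [(array([0.5409, 0.0141, 0.1535]), 0.92)]
top guard_handle [(array([0.5649, 0.1598, 0.0679]), 0.7)]
top mark_arm [(array([0.6633, 0.0236, 0.2775]), 0.53)]
top dial_grip []
top dial_pointer [(array([ 0.5839, -0.1693, -0.0007]), 0.5)]
top index_mark []
```

View pics/wrist1.png

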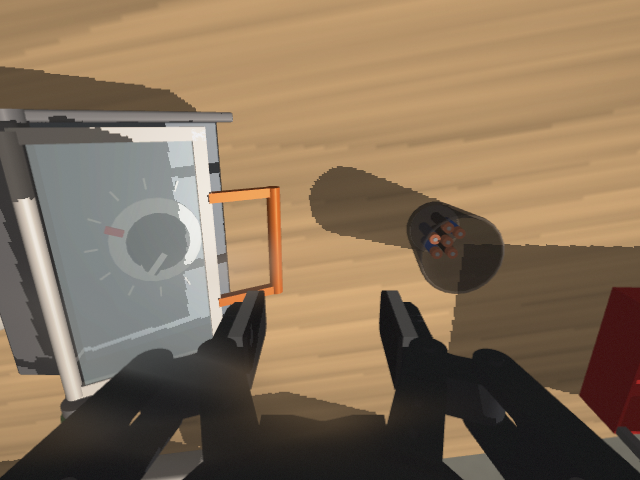

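Run:
```python
from h import *
np.set_printoptions(precision=4,suppress=True)
a=np.load('or.npy');m=(a[:,0]>=269)&(a[:,0]<=284)&(a[:,1]<294)&(a[:,1]>192);p=a[m,2:]
p=p[abs(p[:,2]-np.median(p[:,2]))<.012];d=np.linalg.svd(p-p.mean(0))[2][0];print(len(p),p.mean(0),d,np.degrees(np.arctan2(d[1],d[0])),p.min(0),p.max(0))
mid=np.array([(p[:,0].min()+p[:,0].max())/2,0,0])
mid=p.mean(0)+d*(mid[0]-p.mean(0)[0])/d[0]-[0,0,0.004]
T=tool();print('mid',mid,'delta tool mm',(T[:3,:3].T@(mid-T[:3,3]))*1e3)
```

```text
998 [0.5672 0.1629 0.0708] [ 0.9833 -0.1817  0.0045] -10.46807509573039 [0.5199 0.1471 0.0658] [0.6167 0.1748 0.0742]
mid [0.5683 0.1627 0.0668] delta tool mm [ 29.1842 183.2389 -42.204 ]
```

Wrist picture: bar at (278,190)–(278,293), tab at about (115,232), white pointer end at about (157,263). The bar's centre is about (0.566, 0.161, 0.068). Going down over it now.

Request:
{"method": "play_rows", "body": {
  "series": [
    {"hand":0.15,"offset":[14,15,-22],"yaw":1},
    {"hand":0.15,"offset":[28,40,-45],"yaw":1},
    {"hand":0.15,"offset":[28,70,-45],"yaw":1},
    {"hand":0.15,"offset":[28,100,-45],"yaw":1},
    {"hand":0.15,"offset":[28,125,-45],"yaw":1},
    {"hand":0.15,"offset":[28,145,-45],"yaw":1},
    {"hand":0.15,"offset":[28,162,-45],"yaw":1},
    {"hand":0.15,"offset":[28,174,-45],"yaw":1},
    {"hand":0.15,"offset":[28,182,-45],"yaw":1},
    {"hand":0.15,"offset":[28,182,-45],"yaw":1},
    {"hand":0.15,"offset":[28,182,-45],"yaw":1}
  ]
}}

```text
time: 5.4
position: [0.5669, 0.1602, 0.0682]
orientation: [-0.704, 0.064, -0.064, 0.704]
wrist_force: [-0.5, 0.2, 0.3]
finger_gap: 0.0361
```

Run:
```python
from h import *
c=cap('wrist');print(tool().round(4));cv2.imwrite('pics/w2.png',c['pixels'])
```

```text
[[ 9.836e-01  1.100e-03  1.802e-01  5.672e-01]
 [-1.802e-01  3.000e-04  9.836e-01  1.603e-01]
 [ 1.000e-03 -1.000e+00  4.000e-04  6.880e-02]
 [ 0.000e+00  0.000e+00  0.000e+00  1.000e+00]]
```

View pics/w2.png

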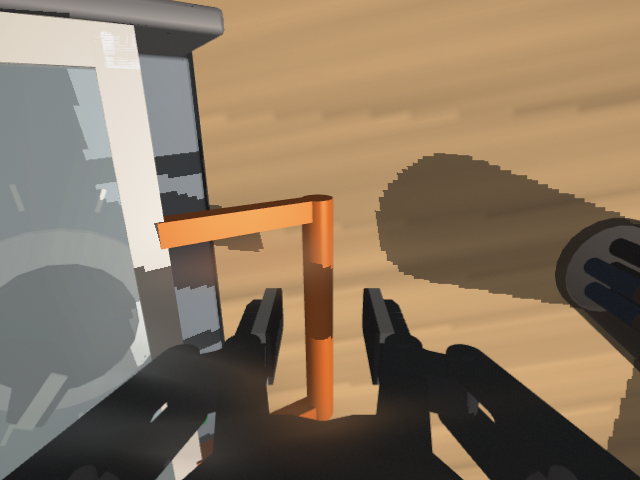

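The bar (at about (318,300)) lies squarely between the pads (275 and 372). Closing on it with 35 N.

Request:
{"method": "play_rows", "body": {
  "series": [
    {"hand":0.5,"offset":[0,0,0],"yaw":0},
    {"hand":1,"offset":[0,0,0],"yaw":0},
    {"hand":1,"offset":[0,0,0],"yaw":0},
    {"hand":1,"offset":[0,0,0],"yaw":0},
    {"hand":1,"offset":[0,0,0],"yaw":0},
    {"hand":1,"offset":[0,0,0],"yaw":0},
    {"hand":1,"offset":[0,0,0],"yaw":0}
  ],
  "grip_force": 35
}}

```text
time: 6.03
position: [0.567, 0.1588, 0.0692]
orientation: [0.705, -0.063, 0.064, -0.704]
wrist_force: [-0.7, -9.0, 5.8]
finger_gap: 0.0105
```

Run:
```python
from h import *
T=tool();p=T[:3,3];u=T[:3,2]  # -x console dir ~ tool z
h=np.array([.540,.0142,.1515]);r=p-h;hz=r@u;print(p,hz,np.hypot(hz,r[2]),np.arctan2(r[2],hz))
m=np.array([.6636,.0228,.2780])-h;print('mark',m@u,np.arctan2(m[2],m@u),np.hypot(m@u,m[2]),m@T[:3,0])
t0=np.arctan2(r[2],hz)
for t in np.arange(t0,1.45,.1):
    print(round(t,3),'y',round(-172*(np.sin(t)-np.sin(t0))),'z',round(172*(np.cos(t)-np.cos(t0))))
```

```text
[0.56698309 0.15877791 0.06919297] 0.1471985805766622 0.168647172965596 -0.5098458832348141
mark 0.030457998013011012 1.334518978878541 0.13011510151769698 0.12017521429186821
-0.51 y 0 z 0
-0.41 y -15 z 8
-0.31 y -31 z 14
-0.21 y -48 z 18
-0.11 y -65 z 21
-0.01 y -82 z 22
0.09 y -99 z 21
0.19 y -116 z 19
0.29 y -133 z 15
0.39 y -149 z 9
0.49 y -165 z 2
0.59 y -180 z -7
0.69 y -193 z -17
0.79 y -206 z -29
0.89 y -218 z -42
0.99 y -228 z -56
1.09 y -236 z -71
1.19 y -244 z -86
1.29 y -249 z -102
1.39 y -253 z -119
```

Request:
{"method": "play_rows", "body": {
  "series": [
    {"hand":1,"offset":[0,-7,4],"yaw":0},
    {"hand":1,"offset":[0,-15,8],"yaw":0},
    {"hand":1,"offset":[0,-23,11],"yaw":0},
    {"hand":1,"offset":[0,-31,14],"yaw":0},
    {"hand":1,"offset":[0,-48,18],"yaw":0},
    {"hand":1,"offset":[0,-65,21],"yaw":0},
    {"hand":1,"offset":[0,-82,22],"yaw":0},
    {"hand":1,"offset":[0,-99,21],"yaw":0},
    {"hand":1,"offset":[0,-116,19],"yaw":0},
    {"hand":1,"offset":[0,-133,15],"yaw":0},
    {"hand":1,"offset":[0,-141,12],"yaw":0},
    {"hand":1,"offset":[0,-141,12],"yaw":0}
  ]
}}

```text
time: 7.03
position: [0.57, 0.1756, 0.2129]
orientation: [-0.701, 0.063, -0.066, 0.707]
wrist_force: [-1.5, 15.9, 7.4]
finger_gap: 0.0101
```

Run:
```python
from h import *
T=tool();p=T[:3,3];u=T[:3,2];s=telemetry.state();print(s['wrist_force'],s['finger_gap'])
h=np.array([.540,.0142,.1515]);r=p-h;hz=r@u;print(p,hz,np.hypot(hz,r[2]),np.arctan2(r[2],hz))
c=cap('side');print([(w(c,q['location']).round(4),round(q['p'],2)) for q in vision.place_of('side','guard_handle')[:2]])
```

```text
[-1.4762893  15.8664216   7.43997111] 0.010148739514123036
[0.56999246 0.17557792 0.21292559] 0.16463351513104152 0.1757193719244449 0.3571082899074501
[(array([0.5725, 0.1768, 0.201 ]), 0.8)]
```

The side view puts the bar about 12 mm below the TCP, so it slipped a little in the pads. I'll re-grip lower and harder.

Request:
{"method": "play_rows", "body": {
  "series": [
    {"hand":0.3,"offset":[0,0,0],"yaw":0},
    {"hand":0.3,"offset":[0,0,0],"yaw":0},
    {"hand":0.3,"offset":[0,0,2],"yaw":0},
    {"hand":0.3,"offset":[0,5,3],"yaw":0},
    {"hand":0.3,"offset":[0,10,3],"yaw":0},
    {"hand":0.3,"offset":[0,10,3],"yaw":0},
    {"hand":0.3,"offset":[0,10,3],"yaw":0}
  ]
}}

```text
time: 7.72
position: [0.5689, 0.1746, 0.1982]
orientation: [0.704, -0.065, 0.064, -0.704]
wrist_force: [0.4, 0.0, 1.1]
finger_gap: 0.03
```

Run:
```python
from h import *
T=tool();p=T[:3,3];s=telemetry.state();print(p,s['wrist_force'],s['finger_gap'])
for n in ['side','top','wrist']:
    c=cap(n);print([(w(c,q['location']).round(4),round(q['p'],2)) for q in vision.place_of(n,'guard_handle')[:2]])
cv2.imwrite('pics/w3.png',c['pixels'])
```

```text
[0.56892561 0.17458713 0.19815151] [0.35543104 0.04266927 1.13538013] 0.0300329017491311
[(array([0.5719, 0.1744, 0.2025]), 0.93)]
[]
[(array([0.5712, 0.178 , 0.2002]), 0.72)]
```

View pics/w3.png

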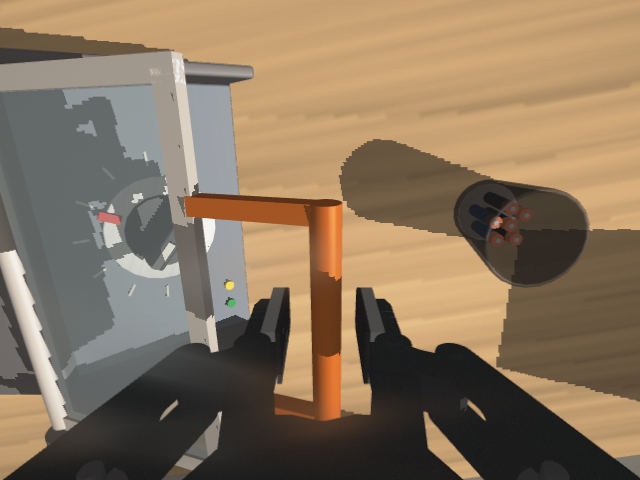

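Request:
{"method": "play_rows", "body": {
  "series": [
    {"hand":1,"offset":[0,0,2],"yaw":0},
    {"hand":1,"offset":[0,0,2],"yaw":0},
    {"hand":1,"offset":[0,0,2],"yaw":0},
    {"hand":1,"offset":[0,0,2],"yaw":0},
    {"hand":1,"offset":[0,0,2],"yaw":0},
    {"hand":1,"offset":[0,-5,1],"yaw":0},
    {"hand":1,"offset":[0,-10,-1],"yaw":0},
    {"hand":1,"offset":[0,-18,-5],"yaw":0},
    {"hand":1,"offset":[0,-26,-8],"yaw":0},
    {"hand":1,"offset":[0,-41,-16],"yaw":0},
    {"hand":1,"offset":[0,-55,-26],"yaw":0},
    {"hand":1,"offset":[0,-55,-26],"yaw":0}
  ],
  "grip_force": 80
}}

```text
time: 9.02
position: [0.5648, 0.1482, 0.2567]
orientation: [-0.704, 0.064, -0.065, 0.704]
wrist_force: [0.0, -0.7, -1.4]
finger_gap: 0.0094
```

```bash
cat > g.py <<'E'
from h import *
T=tool();p=T[:3,3];u=T[:3,2];s=telemetry.state();print(p,s['wrist_force'].__str__(),s['finger_gap'])
h=np.array([.540,.0142,.1515]);r=p-h;hz=r@u;print('tcp',hz,np.hypot(hz,r[2]),np.arctan2(r[2],hz))
for n in ['side','top','wrist']:
    c=cap(n)
    for q in vision.place_of(n,'guard_handle')[:2]:
        b=w(c,q['location']);r=b-h;hz=r@u;print(n,b.round(4),round(q['p'],2),'r',np.hypot(hz,r[2]),'th',np.arctan2(r[2],hz))
E
python3 g.py
```

```text
[0.56483058 0.14823511 0.25667196] [ 0.00404146 -0.74841869 -1.37373856] 0.009415224547294961
tcp 0.13638750469019742 0.172228603347234 0.6568852444059773
side [0.5644 0.1446 0.2585] 0.6 r 0.17046510621052977 th 0.6787286974993548
wrist [0.565  0.1491 0.2544] 0.82 r 0.171546264963841 th 0.6433459871098824
wrist [0.5526 0.0708 0.0919] 0.43 r 0.08307801436467352 th -0.8003203692649363
```

Request:
{"method": "play_rows", "body": {
  "series": [
    {"hand":1,"offset":[0,-7,-5],"yaw":0},
    {"hand":1,"offset":[0,-13,-11],"yaw":0},
    {"hand":1,"offset":[0,-25,-23],"yaw":0},
    {"hand":1,"offset":[0,-36,-37],"yaw":0},
    {"hand":1,"offset":[0,-45,-51],"yaw":0},
    {"hand":1,"offset":[0,-53,-67],"yaw":0},
    {"hand":1,"offset":[0,-57,-75],"yaw":0},
    {"hand":1,"offset":[0,-59,-83],"yaw":0},
    {"hand":1,"offset":[0,-61,-90],"yaw":0},
    {"hand":1,"offset":[0,-63,-97],"yaw":0},
    {"hand":1,"offset":[0,-63,-97],"yaw":0},
    {"hand":1,"offset":[0,-63,-97],"yaw":0}
  ]
}}

```text
time: 10.32
position: [0.5487, 0.0551, 0.3207]
orientation: [-0.703, 0.062, -0.066, 0.705]
wrist_force: [-4.7, 4.6, 22.3]
finger_gap: 0.0092
```

```bash
python3 g.py
python3 - <<'E'
from h import *
h=np.array([.540,.0142,.1515]);u=tool()[:3,2]
for n in ['side','top']:
    c=cap(n);cv2.imwrite(f'pics/{n}4.png',c['pixels'])
    for q in vision.place_of(n,'mark_arm')[:2]:
        b=w(c,q['location']);r=b-h;hz=r@u;print(n,b.round(4),round(q['p'],2),'r',np.hypot(hz,r[2]),'th',np.arctan2(r[2],hz))
E
```

```text
[0.54865068 0.05505025 0.3207312 ] [-4.66595462  4.59013646 22.3186903 ] 0.009187077303656066
tcp 0.042244151468555695 0.17442410542848574 1.326171680008717
side [0.5465 0.0554 0.3182] 0.75 r 0.17200299200162006 th 1.3229330789814888
side [0.5423 0.0186 0.0014] 0.41 r 0.1502118570439261 th -1.5419034803947884
top [0.5465 0.0527 0.3238] 0.64 r 0.17674253278180932 th 1.345298924215261
wrist [0.5474 0.0592 0.3207] 0.59 r 0.1753597149897252 th 1.3047299345941046
side [0.6626 0.027  0.2776] 0.57 r 0.13083605491282835 th 1.300349892443063
top [ 5.829e-01 -1.719e-01  4.000e-04] 0.56 r 0.23179104514046747 th -2.4314242337378076
top [0.6596 0.0217 0.281 ] 0.55 r 0.1326960869617742 th 1.3492067792831728
```

Guard 1.326 and mark 1.33, both as tilt above horizontal, so they agree. Releasing and rising straight up.

Request:
{"method": "play_rows", "body": {
  "series": [
    {"hand":1,"offset":[0,2,0],"yaw":0},
    {"hand":0.5,"offset":[0,2,0],"yaw":0},
    {"hand":0.2,"offset":[0,2,0],"yaw":0},
    {"hand":0.2,"offset":[0,2,0],"yaw":0},
    {"hand":0.2,"offset":[0,2,0],"yaw":0},
    {"hand":0.2,"offset":[0,-15,0],"yaw":0},
    {"hand":0.2,"offset":[0,-40,0],"yaw":0},
    {"hand":0.2,"offset":[0,-60,20],"yaw":0},
    {"hand":0.2,"offset":[0,-60,60],"yaw":0},
    {"hand":0.2,"offset":[0,-60,100],"yaw":0},
    {"hand":0.2,"offset":[0,-60,130],"yaw":0},
    {"hand":0.2,"offset":[0,-60,130],"yaw":0}
  ]
}}

```text
time: 11.82
position: [0.571, 0.1863, 0.3761]
orientation: [-0.704, 0.063, -0.062, 0.705]
wrist_force: [-1.1, 0.2, -0.6]
finger_gap: 0.034
```

```bash
python3 g.py
python3 - <<'E'
from h import *
for n in ['wrist','side','top']:
    c=cap(n);cv2.imwrite(f'pics/{n}5.png',c['pixels'])
    for t in ['guard_hinge','dial_grip','dial_pointer','index_mark','mark_arm']:
      for q in vision.place_of(n,t)[:2]: print(n,t,w(c,q['location']).round(4),round(q['p'],2))
    if n=='wrist': np.savez('w5.npz',**{k:c[k] for k in ['pixels','range_z','intrinsics','D','W']})
E
```

```text
[0.57098444 0.18626137 0.37609076] [-1.10734291  0.21520801 -0.59392668] 0.03404441866740657
tcp 0.175088388759135 0.28477526537120174 0.9086258790062162
side [0.5514 0.0537 0.3202] 0.55 r 0.1736067484767441 th 1.3317104325769602
wrist [0.5485 0.0594 0.315 ] 0.81 r 0.16991283906540994 th 1.2953718845665079
wrist [0.5697 0.0467 0.0912] 0.19 r 0.07080524497037423 th -1.0177457680938655
wrist guard_hinge [0.5412 0.019  0.1485] 0.81
wrist dial_grip [0.5487 0.0708 0.089 ] 0.57
wrist dial_pointer [0.5688 0.0451 0.091 ] 0.81
wrist index_mark [0.5364 0.0448 0.0943] 0.82
wrist mark_arm [0.5692 0.0447 0.091 ] 0.71
side guard_hinge [0.5409 0.0142 0.1539] 0.56
side guard_hinge [0.6635 0.023  0.2786] 0.22
side dial_grip [0.548  0.0723 0.0876] 0.61
side dial_pointer [0.5707 0.046  0.094 ] 0.7
side index_mark [0.5311 0.0418 0.0968] 0.4
side mark_arm [ 0.316  -0.3615 -0.002 ] 0.64
side mark_arm [0.6632 0.0252 0.2802] 0.56
top guard_hinge [0.5401 0.0132 0.1543] 0.68
top guard_hinge [0.6616 0.0218 0.2773] 0.43
top dial_grip [0.548  0.0694 0.0892] 0.41
top dial_pointer [0.5673 0.0449 0.0983] 0.47
top index_mark [0.5965 0.3176 0.0032] 0.34
top mark_arm [ 4.006e-01 -5.350e-01 -1.000e-04] 0.54
top mark_arm [0.6616 0.0228 0.2793] 0.46
```

View pics/wrist5.png

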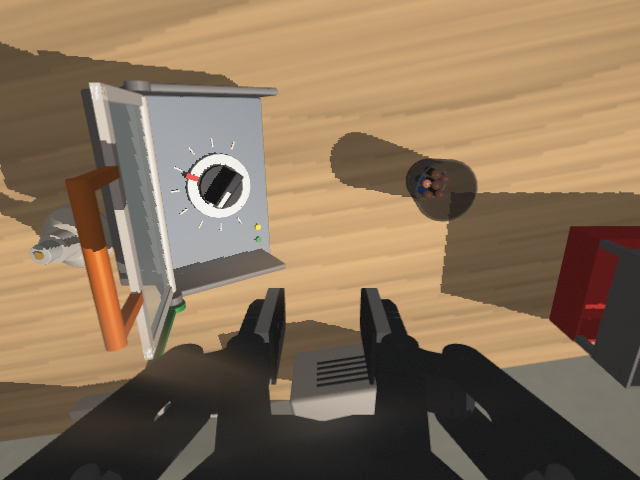

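Released. The guard (bar (95,265), green arm (170,330) in the wrist view) stays up. Dial: pointer end (white) at (222,200), tab at (192,178). By the networks the dial is at about -0.86 and the index at about +0.40. A vertical hand over the dial would hit the raised guard, so I plan to push the bar's tail with one spread finger from the down-slope side. First I'll measure how far the arm reaches towards the guard.

```bash
cat > d.py <<'E'
from h import *
np.set_printoptions(precision=4,suppress=True)
H=np.array([.5405,.0142,.1515]); 
u=np.array([.18,.9837,0]); yc=np.array([.9837,-.18,0]) # u=-x_console
e=-.82*u+np.r_[0,0,.573]; n=.573*u+np.r_[0,0,.82]
A=H+.0051*u*1+.0300*u+np.r_[0,0,.066-.1517]-.005*e   # dial axis at deck
def dial():
    for k in ['wrist','side','top']:
        c=cap(k)
        for t in ['dial_pointer','index_mark','dial_grip']:
            for q in vision.place_of(k,t)[:1]:
                v=w(c,q['location'])-A
                print(k,t,round(q['p'],2),'e,yc,n mm',np.array([v@e,v@yc,v@n])*1e3,'ang',round(np.arctan2(-v@yc,v@e),3))
    return
E
python3 - <<'E'
from d import *
print('A',A);dial()
T=tool();Ti=np.linalg.inv(T);P=[]
for k in ['side','top']:
    c=cap(k);z=c['range_z'];v,uu=np.nonzero(z>0)
    q=cv2.undistortPoints(np.c_[uu,v].astype(np.float32)[:,None],c['intrinsics'],np.array(c['D']))[:,0];zz=z[v,uu]
    X=np.c_[q[:,0]*zz,-q[:,1]*zz,-zz]@c['W'][:3,:3].T+c['W'][:3,3];P.append(X)
X=np.vstack(P);t=(X-T[:3,3])@T[:3,:3];t[:,1]*=-1
for h in np.arange(-.02,.62,.04):
    m=(t[:,1]>h)&(t[:,1]<h+.04)&(abs(t[:,0])<.12)&(abs(t[:,2])<.12)&(X[:,2]>.33)
    if m.sum()>5: print('h',round(h,2),m.sum(),'x',np.percentile(t[m,0],[1,99]),'z',np.percentile(t[m,2],[1,99]))
E
```

```text
A [0.5476 0.0528 0.0629]
wrist dial_pointer 0.93 e,yc,n mm [20.485  23.4756 25.2137] ang -0.853
wrist index_mark 0.77 e,yc,n mm [ 21.5218 -11.2571  20.0241] ang 0.482
wrist dial_grip 0.88 e,yc,n mm [-1.5058  1.6138 35.9223] ang -2.322
side dial_pointer 0.68 e,yc,n mm [18.3519 23.8477 20.8285] ang -0.915
side index_mark 0.47 e,yc,n mm [ 26.0989 -13.9452  18.054 ] ang 0.491
side dial_grip 0.68 e,yc,n mm [ 1.1836 -3.6115 33.6718] ang 1.254
top dial_pointer 0.43 e,yc,n mm [20.0177 19.5088 23.1547] ang -0.773
top dial_grip 0.48 e,yc,n mm [-0.0839 -1.1973 33.4841] ang 1.641
h -0.02 154 x [-0.0131  0.009 ] z [-0.0329  0.0247]
h 0.02 277 x [-0.0161  0.0096] z [-0.0602  0.0517]
h 0.06 559 x [-0.0181  0.0166] z [-0.0664  0.0196]
h 0.1 445 x [-0.037  0.034] z [-0.0397  0.0044]
h 0.14 488 x [-0.0396  0.035 ] z [-0.0401  0.0086]
h 0.18 641 x [-0.0399  0.0322] z [-0.0404  0.0126]
h 0.22 825 x [-0.0761  0.0524] z [-0.0824  0.0196]
h 0.26 2656 x [-0.1037  0.0588] z [-0.1182  0.0195]
h 0.3 8246 x [-0.1057  0.0497] z [-0.1143  0.0562]
h 0.34 4297 x [-0.1196 -0.0187] z [-0.1183  0.0253]
```

Run:
```python
from d import *
T=tool();P=[]
print(T[:3,3])
for k in ['side','top']:
    c=cap(k);z=c['range_z'];v,uu=np.nonzero(z>0)
    q=cv2.undistortPoints(np.c_[uu,v].astype(np.float32)[:,None],c['intrinsics'],np.array(c['D']))[:,0];zz=z[v,uu]
    X=np.c_[q[:,0]*zz,-q[:,1]*zz,-zz]@c['W'][:3,:3].T+c['W'][:3,3];P.append(X)
X=np.vstack(P);t=(X-T[:3,3])@T[:3,:3];t[:,1]*=-1
for h in np.arange(.18,.34,.015):
  o=[]
  for x in np.arange(-.1,.08,.03):
    m=(t[:,1]>h)&(t[:,1]<h+.015)&(t[:,0]>x)&(t[:,0]<x+.03)&(abs(t[:,2])<.2)&(X[:,2]>.33)
    o.append(round(np.percentile(t[m,2],2)*1e3) if m.sum()>4 else None)
  print(round(h,3),o)
```

```text
[0.5706 0.1818 0.377 ]
0.18 [None, -6, -35, -42, -33, None]
0.195 [None, None, -37, -40, -31, None]
0.21 [None, None, -38, -41, -31, None]
0.225 [None, -9, -37, -54, -55, None]
0.24 [None, -7, -78, -70, -59, -40]
0.255 [-104, -101, -86, -72, -60, -45]
0.27 [-117, -101, -86, -73, -60, -44]
0.285 [-117, -101, -85, -72, -60, -44]
0.3 [-117, -100, -84, -71, -59, -44]
0.315 [-117, -102, -83, -66, -56, -42]
0.33 [-116, -100, -85, -71, -56, None]
```

Run:
```python
from d import *
T=tool();P=[];C=[]
for k in ['side','top']:
    c=cap(k);z=c['range_z'];v,uu=np.nonzero(z>0)
    q=cv2.undistortPoints(np.c_[uu,v].astype(np.float32)[:,None],c['intrinsics'],np.array(c['D']))[:,0];zz=z[v,uu]
    P.append(np.c_[q[:,0]*zz,-q[:,1]*zz,-zz]@c['W'][:3,:3].T+c['W'][:3,3]);C.append(c['pixels'][v,uu].astype(int))
X=np.vstack(P);C=np.vstack(C);t=(X-T[:3,3])@T[:3,:3];t[:,1]*=-1
m=(abs(t[:,0])<.06)&(t[:,2]<-.045)&(t[:,2]>-.12)&(t[:,1]>.12)&(t[:,1]<.3);print('wide bottom h',np.percentile(t[m,1],[0,1,5]))
m=(abs(t[:,0])<.05)&(abs(t[:,2])<.06)&(t[:,1]>.17)&(t[:,1]<.225);r=np.hypot(t[m,0],t[m,2]);print('flange r',np.percentile(r,[50,90,98]))
r=X-H;hz=r@u;lat=r@yc
m=(C[:,2]-C[:,0]>60)&(C[:,1]<.75*C[:,2])&(X[:,2]>.27)&(abs(lat)<.08)&(abs(hz)<.1)
print('bar',m.sum(),'z',np.percentile(X[m,2],[50,95,99]),'hz',np.percentile(hz[m],[1,50,99]),'lat',np.percentile(lat[m],[1,99]))
Rt=np.stack([yc,[0,0,-1],u],1);print('yaw need deg (tool y)',np.degrees(R.from_matrix(T[:3,:3].T@Rt).as_rotvec()))
for U,L,Z in [(130,42,103),(60,42,103)]:
    p=A+u*U/1e3+yc*L/1e3;p[2]=Z/1e3;print(p,T[:3,:3].T@(p-T[:3,3])*1e3)
```

```text
wide bottom h [0.2362 0.2404 0.2479]
flange r [0.0376 0.0397 0.041 ]
bar 520 z [0.3215 0.3263 0.3275] hz [0.0257 0.04   0.0482] lat [-0.0533  0.0488]
yaw need deg (tool y) [ 0.0003 -0.0161  0.0004]
[0.6123 0.1731 0.103 ] [ 42.5224 274.021   -1.0599]
[0.5997 0.1042 0.103 ] [ 42.5421 274.0213 -71.0622]
```

Request:
{"method": "play_rows", "body": {
  "series": [
    {"hand":-1,"offset":[20,20,0],"yaw":0},
    {"hand":-1,"offset":[42,50,0],"yaw":0},
    {"hand":-1,"offset":[42,85,0],"yaw":0},
    {"hand":-1,"offset":[42,120,0],"yaw":0},
    {"hand":-1,"offset":[42,155,0],"yaw":0},
    {"hand":-1,"offset":[42,190,0],"yaw":0},
    {"hand":-1,"offset":[42,220,0],"yaw":0},
    {"hand":-1,"offset":[42,245,0],"yaw":0},
    {"hand":-1,"offset":[42,262,0],"yaw":0},
    {"hand":-1,"offset":[42,270,0],"yaw":0},
    {"hand":-1,"offset":[42,270,0],"yaw":0},
    {"hand":-1,"offset":[42,270,0],"yaw":0}
  ]
}}

```text
time: 14.92
position: [0.6123, 0.1743, 0.1074]
orientation: [-0.704, 0.064, -0.064, 0.704]
wrist_force: [0.4, 0.6, 1.1]
finger_gap: 0.0855
```

```bash
cat > rel.py <<'E'
from d import *
T=tool();v=T[:3,3]-A;s=telemetry.state();print('TCP U,L mm',v@u*1e3,v@yc*1e3,'z',T[2,3],'gap',s['finger_gap'],'F',np.array(s['wrist_force']))
E
python3 - <<'E'
import rel
from d import *
T=rel.T
# finger geometry from wrist depth (tool frame)
c=cap('wrist');cv2.imwrite('pics/w6.png',c['pixels']);z=c['range_z'];v,uu=np.nonzero((z>0)&(z<.25))
q=cv2.undistortPoints(np.c_[uu,v].astype(np.float32)[:,None],c['intrinsics'],np.array(c['D']))[:,0];zz=z[v,uu]
t=(np.c_[q[:,0]*zz,-q[:,1]*zz,-zz,np.ones(len(zz))]@np.array(c['T_tool_cam']).T)[:,:3]*1e3
for a,b in [(0,20),(-20,0),(-40,-20),(-60,-40)]:
    for sg in (-1,1):
        m=(t[:,1]>a)&(t[:,1]<b)&(t[:,2]*sg>20)&(abs(t[:,2])<90)&(abs(t[:,0])<40)
        if m.sum()>5: print((a,b),sg,m.sum(),'x',np.percentile(t[m,0],[2,98]),'z',np.percentile(t[m,2],[2,98]),'ymax',t[m,1].max())
dial()
E
```

```text
TCP U,L mm 131.21488930424823 41.834208170848996 z 0.10740458657336291 gap 0.08551836158831494 F [0.4201 0.5717 1.0707]
(0, 20) -1 291 x [-10.6722  10.4656] z [-49.6849 -42.6502] ymax 7.419132486303548
(0, 20) 1 297 x [-10.5396  11.0199] z [42.11   48.9295] ymax 6.92995891331416
(-20, 0) -1 1875 x [-10.9195  10.7753] z [-56.1263 -42.6507] ymax -0.023232694196878567
(-20, 0) 1 1845 x [-10.6881  11.028 ] z [42.1791 55.294 ] ymax -0.016599746364767687
(-40, -20) -1 2361 x [-12.9367   7.4316] z [-66.3138 -42.6768] ymax -20.0111105729035
(-40, -20) 1 2330 x [-12.8295   7.7792] z [41.9016 65.4613] ymax -20.00373677994921
(-60, -40) -1 11123 x [-16.8182  10.0071] z [-72.6371 -29.2962] ymax -40.00324814856175
(-60, -40) 1 11128 x [-16.6594  10.1684] z [28.8735 71.928 ] ymax -40.000504436329635
wrist dial_pointer 0.59 e,yc,n mm [22.5293 21.6009 22.8992] ang -0.764
wrist index_mark 0.67 e,yc,n mm [-265.9248    1.2676  107.5726] ang -3.137
wrist dial_grip 0.96 e,yc,n mm [ 0.0434  1.1072 30.1108] ang -1.532
side dial_pointer 0.56 e,yc,n mm [20.5741 23.0424 21.5337] ang -0.842
side index_mark 0.61 e,yc,n mm [ 26.4324 -13.6609  19.2577] ang 0.477
top dial_pointer 0.61 e,yc,n mm [22.3329 16.7134 24.3256] ang -0.642
top dial_grip 0.4 e,yc,n mm [ 2.1045 -0.5063 33.1412] ang 0.236
```

View pics/w6.png

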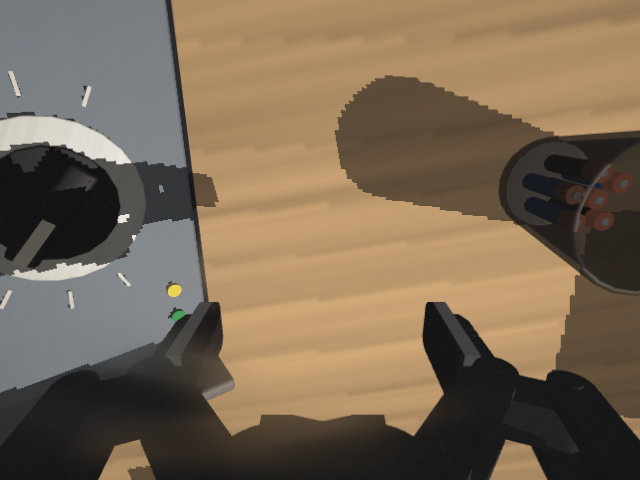

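Request:
{"method": "play_rows", "body": {
  "series": [
    {"hand":-1,"offset":[0,4,-12],"yaw":0},
    {"hand":-1,"offset":[0,8,-26],"yaw":0},
    {"hand":-1,"offset":[0,8,-42],"yaw":0},
    {"hand":-1,"offset":[0,8,-56],"yaw":0},
    {"hand":-1,"offset":[0,8,-66],"yaw":0},
    {"hand":-1,"offset":[0,8,-72],"yaw":0},
    {"hand":-1,"offset":[0,8,-74],"yaw":0},
    {"hand":-1,"offset":[0,8,-74],"yaw":0},
    {"hand":-1,"offset":[0,8,-74],"yaw":0}
  ]
}}

```text
time: 16.32
position: [0.5989, 0.1015, 0.0992]
orientation: [-0.704, 0.064, -0.064, 0.704]
wrist_force: [0.1, -0.1, -0.5]
finger_gap: 0.0855
```

Run:
```python
import rel
from d import *
c=cap('wrist');cv2.imwrite('pics/w7.png',c['pixels'])
dial()
c=cap('side');print([(w(c,q['location']).round(4),round(q['p'],2)) for q in vision.place_of('side','guard_handle')[:2]])
```

```text
TCP U,L mm 57.203625188928754 41.707930450647375 z 0.09920315706825622 gap 0.08552583618454708 F [ 0.0884 -0.1316 -0.4898]
wrist dial_pointer 0.86 e,yc,n mm [16.2427 22.8906 25.7819] ang -0.954
wrist index_mark 0.65 e,yc,n mm [ 22.1539 -12.1035  18.4749] ang 0.5
wrist dial_grip 0.68 e,yc,n mm [-0.9787 -1.4215 33.1883] ang 2.174
side dial_pointer 0.44 e,yc,n mm [19.0078 23.5922 19.0944] ang -0.893
side index_mark 0.57 e,yc,n mm [ 28.2791 -13.6868  16.4743] ang 0.451
side dial_grip 0.47 e,yc,n mm [ 0.4912 -1.0141 32.6346] ang 1.12
top index_mark 0.2 e,yc,n mm [146.2816  -0.565  214.0982] ang 0.004
[(array([0.5515, 0.0558, 0.319 ]), 0.71)]
```

View pics/w7.png

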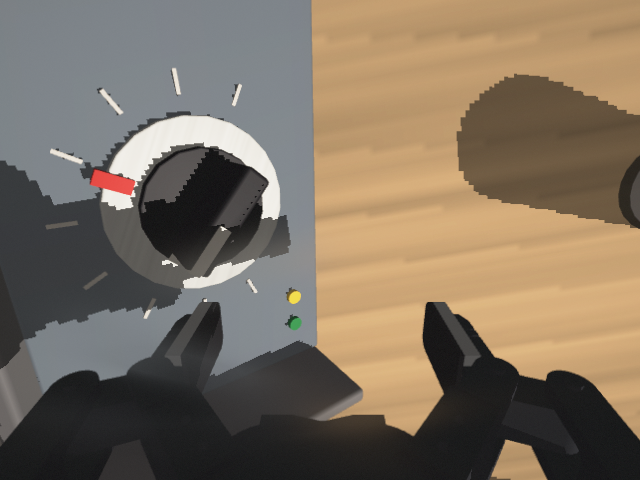

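The wrist view shows the finger (195,340) beside the white pointer end (215,245), and the red tab at (112,182). Pushing toward the robot.

Request:
{"method": "play_rows", "body": {
  "series": [
    {"hand":-1,"offset":[-4,0,0],"yaw":0},
    {"hand":-1,"offset":[-8,0,0],"yaw":0},
    {"hand":-1,"offset":[-11,0,0],"yaw":0},
    {"hand":-1,"offset":[-14,0,0],"yaw":0},
    {"hand":-1,"offset":[-17,0,0],"yaw":0},
    {"hand":-1,"offset":[-20,0,0],"yaw":0},
    {"hand":-1,"offset":[-23,0,0],"yaw":0},
    {"hand":-1,"offset":[-23,0,0],"yaw":0},
    {"hand":-1,"offset":[-23,0,0],"yaw":0}
  ]
}}

```text
time: 17.82
position: [0.5801, 0.1052, 0.1013]
orientation: [-0.704, 0.061, -0.067, 0.705]
wrist_force: [4.5, -0.2, 2.4]
finger_gap: 0.0853
```

Run:
```python
import rel
from d import *
dial()
c=cap('side');print([(w(c,q['location']).round(4),round(q['p'],2)) for q in vision.place_of('side','guard_handle')[:2]])
```

```text
TCP U,L mm 57.48258377709007 22.537122056204183 z 0.10134122442090987 gap 0.08526660559822043 F [ 4.5177 -0.2237  2.4464]
wrist dial_pointer 0.68 e,yc,n mm [26.7606 13.9519 20.0589] ang -0.481
wrist index_mark 0.88 e,yc,n mm [24.5684 -8.8374 20.3107] ang 0.345
wrist dial_grip 0.97 e,yc,n mm [ 1.5853  0.748  33.3352] ang -0.441
side dial_pointer 0.53 e,yc,n mm [28.0559  9.3089 25.2338] ang -0.32
side index_mark 0.38 e,yc,n mm [ 29.9966 -14.1711  21.3503] ang 0.441
side dial_grip 0.51 e,yc,n mm [-2.8138 -2.1339 34.4469] ang 2.493
[(array([ 0.5431, -0.423 , -0.0018]), 0.25)]
```

```bash
cat > ang.py <<'E'
from d import *
import rel
c=cap('wrist');z=c['range_z'];px=c['pixels'].astype(int)
import sys
if len(sys.argv)>1: cv2.imwrite('pics/'+sys.argv[1],c['pixels'])
v,uu=np.nonzero(z>0)
q=cv2.undistortPoints(np.c_[uu,v].astype(np.float32)[:,None],c['intrinsics'],np.array(c['D']))[:,0];zz=z[v,uu]
X=np.c_[q[:,0]*zz,-q[:,1]*zz,-zz]@c['W'][:3,:3].T+c['W'][:3,3]-A
E=np.c_[X@e,X@yc,X@n]*1e3;C=px[v,uu];r=np.hypot(E[:,0],E[:,1])
red=(C[:,2]>100)&(C[:,2]-C[:,0]>60)&(C[:,2]-C[:,1]>60)&(r<60)&(E[:,2]<20)
ring=(r<47)&(r>24)&(E[:,2]>1)&(E[:,2]<9)&(C.min(1)>190)
top=(E[:,2]>30)&(E[:,2]<42)&(r<32)
def f(P): return P.mean(0).round(1),len(P)
ang=lambda P:np.arctan2(-P[:,1].mean(),P[:,0].mean()).round(3)
print('red',f(E[red]),ang(E[red]))
t=E[top];lum=C[top].sum(1);print('grip top n',np.percentile(t[:,2],[5,50,95]) if len(t) else 0,len(t))
ft=t[(t[:,2]>33)]; 
if len(ft)>20:
    d0=ft-ft.mean(0);w0=np.linalg.svd(d0[:,:2],full_matrices=False)[2][0];w0*=np.sign(w0[0]);print('bar axis ang',np.arctan2(-w0[1],w0[0]).round(3),'mid',ft.mean(0).round(1),'ext',np.ptp(d0[:,:2]@w0))
wh=t[(C[top].max(1)-C[top].min(1)<40)&(C[top].min(1)>90)]
if len(wh): print('white',f(wh),ang(wh))
dial()
E
python3 ang.py
```

```text
TCP U,L mm 57.031372993627336 18.388509812161942 z 0.09893213962801486 gap 0.08507055797042146 F [ 4.626  -0.0381  3.4095]
red (array([nan, nan, nan]), 0) nan
grip top n [31.7027 36.1066 39.8679] 4434
bar axis ang -0.395 mid [ 4.5  1.9 36.4] ext 55.44410969615056
white (array([ 3.6,  4.1, 36. ]), 108) -0.856
wrist dial_pointer 0.92 e,yc,n mm [27.8237  6.4983 22.9367] ang -0.229
wrist index_mark 0.73 e,yc,n mm [24.5761 -9.5914 23.9413] ang 0.372
wrist dial_grip 0.72 e,yc,n mm [ 2.4355  1.8745 32.7318] ang -0.656
side dial_pointer 0.6 e,yc,n mm [31.8724  3.9253 21.7576] ang -0.123
side index_mark 0.7 e,yc,n mm [ 347.9096   80.7923 -321.2272] ang -0.228
side dial_grip 0.61 e,yc,n mm [ 0.5031 -2.4699 31.7284] ang 1.37ang.py:13: RuntimeWarning: Mean of empty slice.
  def f(P): return P.mean(0).round(1),len(P)
  ret = um.true_divide(
ang.py:14: RuntimeWarning: Mean of empty slice.
  ang=lambda P:np.arctan2(-P[:,1].mean(),P[:,0].mean()).round(3)
  ret = ret.dtype.type(ret / rcount)
```

Request:
{"method": "play_rows", "body": {
  "series": [
    {"hand":-1,"offset":[-2,0,0],"yaw":0},
    {"hand":-1,"offset":[-4,0,0],"yaw":0},
    {"hand":-1,"offset":[-5,0,0],"yaw":0},
    {"hand":-1,"offset":[-5,0,0],"yaw":0},
    {"hand":-1,"offset":[-5,0,0],"yaw":0}
  ]
}}

```text
time: 19.58
position: [0.5719, 0.1059, 0.0995]
orientation: [0.704, -0.063, 0.064, -0.704]
wrist_force: [6.8, -3.9, 4.3]
finger_gap: 0.0849
```

```bash
python3 ang.py w8.png
```

```text
TCP U,L mm 56.609266503768026 14.408866690467862 z 0.09949482194511647 gap 0.0849104592537135 F [ 6.8029 -3.8861  4.2985]
red (array([nan, nan, nan]), 0) nan
grip top n [31.8351 36.183  39.9715] 4255
bar axis ang -0.068 mid [ 4.9  0.6 36.5] ext 52.35275421586107
white (array([ 9.3,  2.4, 36.6]), 112) -0.25
wrist dial_pointer 0.84 e,yc,n mm [31.3469 -2.9342 22.8848] ang 0.093
wrist index_mark 0.84 e,yc,n mm [ 24.3138 -13.2895  21.7542] ang 0.5
wrist dial_grip 0.66 e,yc,n mm [ 0.6847 -2.1384 31.2182] ang 1.261
side dial_pointer 0.5 e,yc,n mm [25.9987 -2.319  23.481 ] ang 0.089
side index_mark 0.57 e,yc,n mm [ 27.5637 -12.5593  18.4844] ang 0.428
side dial_grip 0.4 e,yc,n mm [-0.0075 -2.9527 33.5802] ang 1.573ang.py:13: RuntimeWarning: Mean of empty slice.
  def f(P): return P.mean(0).round(1),len(P)
  ret = um.true_divide(
ang.py:14: RuntimeWarning: Mean of empty slice.
  ang=lambda P:np.arctan2(-P[:,1].mean(),P[:,0].mean()).round(3)
  ret = ret.dtype.type(ret / rcount)
```

View pics/w8.png

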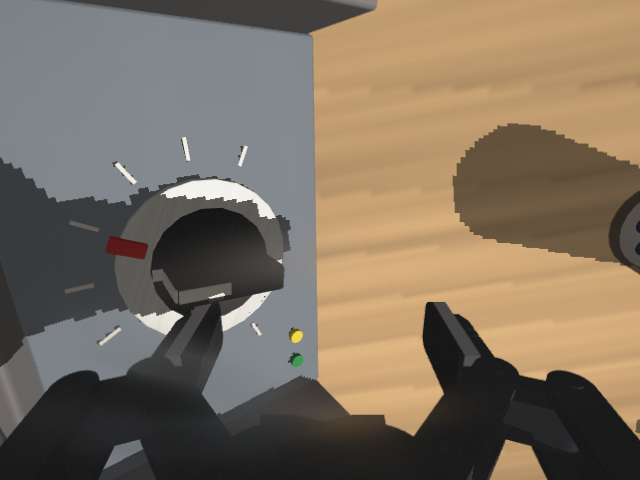

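```bash
cat > ang.py <<'E'
from d import *
import rel,sys
c=cap('wrist');px=c['pixels'].astype(int)
if len(sys.argv)>1: cv2.imwrite('pics/'+sys.argv[1],c['pixels'])
def plane(mask,h):
    v,uu=np.nonzero(mask)
    q=cv2.undistortPoints(np.c_[uu,v].astype(np.float32)[:,None],c['intrinsics'],np.array(c['D']))[:,0]
    D=np.c_[q[:,0],-q[:,1],-np.ones(len(q))]@c['W'][:3,:3].T;O=c['W'][:3,3]-A
    X=O+D*((h-O@n)/(D@n))[:,None];return np.c_[X@e,X@yc]*1e3
B,G,Rr=px[...,0],px[...,1],px[...,2]
red=(Rr>70)&(Rr>2.2*G)&(Rr>2.2*B);red[:,320:]=0
P=plane(red,.007);P=P[np.hypot(*P.T)<60];m=P.mean(0);print('tab',len(P),m,'ang',np.arctan2(-m[1],m[0]),'spread',P.std(0))
ring=(px.min(2)>200);ring[:,320:]=0
P=plane(ring,.005);P=P[np.abs(np.hypot(*P.T)-34)<14];
if len(P)>50:
    M=np.c_[2*P,np.ones(len(P))];s=np.linalg.lstsq(M,(P**2).sum(1),rcond=None)[0];print('ring centre',s[:2],len(P))
dial()
E
python3 ang.py
```

```text
TCP U,L mm 56.64600986874899 14.451084765818367 z 0.09948770630681777 gap 0.08541488837578645 F [ 5.2089 -5.0274  4.8114]
tab 638 [ 33.8038 -15.8404] ang 0.43821207099126414 spread [3.8328 2.5348]
ring centre [-0.4987 -1.0163] 2766
wrist dial_pointer 0.85 e,yc,n mm [27.8816 -2.0633 22.8155] ang 0.074
wrist index_mark 0.85 e,yc,n mm [25.1452 -9.7398 19.2698] ang 0.37
wrist dial_grip 0.97 e,yc,n mm [ 1.2069  1.7602 32.3071] ang -0.97
side dial_pointer 0.62 e,yc,n mm [29.663  -3.2975 21.9985] ang 0.111
side index_mark 0.39 e,yc,n mm [ 29.6891 -13.8638  19.1515] ang 0.437
side dial_grip 0.5 e,yc,n mm [ 1.9967 -4.3447 33.3372] ang 1.14
```

Request:
{"method": "play_rows", "body": {
  "series": [
    {"hand":-1,"offset":[-1,0,0],"yaw":0},
    {"hand":-1,"offset":[-2,0,0],"yaw":0},
    {"hand":-1,"offset":[-2,0,0],"yaw":0},
    {"hand":-1,"offset":[-2,0,0],"yaw":0}
  ]
}}

```text
time: 21.22
position: [0.5702, 0.1059, 0.0996]
orientation: [0.705, -0.063, 0.065, -0.704]
wrist_force: [6.4, -6.6, 6.0]
finger_gap: 0.0855
```

```bash
python3 ang.py
```

```text
TCP U,L mm 56.33517258135289 12.683791767453208 z 0.09963857520141961 gap 0.08547469394214775 F [ 6.4046 -6.6054  6.0344]
tab 627 [ 33.8101 -15.9384] ang 0.440513962880667 spread [3.8493 2.5131]
ring centre [-0.5557 -1.4099] 2446
wrist dial_pointer 0.56 e,yc,n mm [27.8802 -7.9209 22.5031] ang 0.277
wrist dial_grip 0.91 e,yc,n mm [ 2.9022 -0.091  32.3162] ang 0.031
side dial_pointer 0.67 e,yc,n mm [30.2515 -7.4178 23.0421] ang 0.24
side index_mark 0.68 e,yc,n mm [ 348.8251   79.6903 -318.5602] ang -0.225
side dial_grip 0.55 e,yc,n mm [-1.59   -3.2631 32.4792] ang 2.024
top dial_grip 0.71 e,yc,n mm [83.1834  4.1709 54.0798] ang -0.05
```

Request:
{"method": "play_rows", "body": {
  "series": [
    {"hand":-1,"offset":[-1,0,0],"yaw":0},
    {"hand":-1,"offset":[-1.6,0,0],"yaw":0},
    {"hand":-1,"offset":[-1.6,0,0],"yaw":0},
    {"hand":-1,"offset":[-1.6,0,0],"yaw":0}
  ]
}}

```text
time: 22.2
position: [0.5685, 0.106, 0.0997]
orientation: [0.705, -0.063, 0.064, -0.704]
wrist_force: [6.4, -7.3, 7.0]
finger_gap: 0.0855
```

Request:
{"method": "play_rows", "body": {
  "series": [
    {"hand":-1,"offset":[5,0,0],"yaw":0},
    {"hand":-1,"offset":[12,0,0],"yaw":0},
    {"hand":-1,"offset":[20,0,0],"yaw":0},
    {"hand":-1,"offset":[26,0,0],"yaw":0},
    {"hand":-1,"offset":[30,0,0],"yaw":0},
    {"hand":-1,"offset":[30,0,0],"yaw":0},
    {"hand":-1,"offset":[30,0,0],"yaw":0}
  ]
}}

```text
time: 22.78
position: [0.5969, 0.1017, 0.0986]
orientation: [0.704, -0.064, 0.064, -0.704]
wrist_force: [-0.8, -0.0, 0.8]
finger_gap: 0.0853
```

```bash
python3 ang.py w9.png; python3 g.py
```

```text
TCP U,L mm 57.00714086107599 39.70514381431225 z 0.09863611004013917 gap 0.08532029118473797 F [-0.8244 -0.0367  0.8233]
tab 680 [ 33.6997 -15.6616] ang 0.43504481849043947 spread [3.8306 2.3442]
ring centre [ 0.0879 -0.3527] 6605
wrist dial_pointer 0.88 e,yc,n mm [ 25.8855 -12.6698  25.319 ] ang 0.455
wrist index_mark 0.95 e,yc,n mm [ 23.295  -13.1817  21.2639] ang 0.515
wrist dial_grip 0.73 e,yc,n mm [ 1.5395  1.5846 35.4785] ang -0.8
side dial_pointer 0.68 e,yc,n mm [ 27.4692 -10.8576  18.7402] ang 0.376
side index_mark 0.57 e,yc,n mm [ 31.6308 -11.7891  19.3202] ang 0.357
side dial_grip 0.53 e,yc,n mm [ 0.6592 -0.652  30.8731] ang 0.78
top dial_grip 0.45 e,yc,n mm [ -4.522   -3.067  -67.3444] ang 2.546
[0.5970195  0.10171924 0.09905477] [-0.21204889 -0.10664239  0.15954702] 0.085391071578174
tcp 0.09636336819548726 0.10971053165228443 -0.49841362987763077
side [0.552  0.0558 0.3173] 0.69 r 0.1712915253431232 th 1.3165865113406205
top [0.5465 0.0554 0.3236] 0.73 r 0.17709580519652188 th 1.3333537212852709
```

View pics/w9.png

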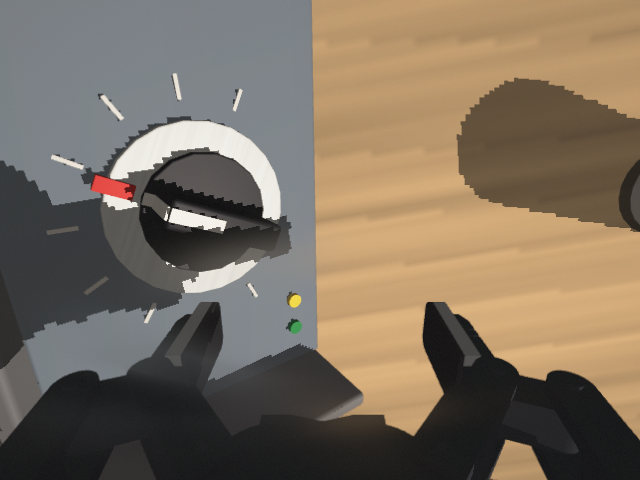

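The bar's white stripe (168,213)–(226,226) now points towards the red tab (112,187). I'll fit the stripe's direction on its plane as an independent check.

```bash
cat > fit.py <<'E'
from ang import *
m=px.min(2)>190;k=np.zeros_like(m);k[200:236,160:234]=1
for h in (.036,.037):
    P=plane(m&k,h);d0=np.linalg.svd(P-P.mean(0),full_matrices=False)[2][0];d0*=np.sign(d0[0])
    print('stripe',len(P),'mid',P.mean(0),'ang',np.arctan2(-d0[1],d0[0]),'len',np.ptp(P@d0))
E
python3 fit.py
```

```text
TCP U,L mm 57.038886590767994 39.8560564692714 z 0.0990203899727937 gap 0.08541171170699996 F [ 0.1429 -0.6382  0.8552]
tab 677 [ 33.7217 -15.6741] ang 0.4350992604014067 spread [3.8299 2.339 ]
ring centre [ 0.0632 -0.401 ] 6607
wrist dial_pointer 0.68 e,yc,n mm [ 25.0524 -10.3154  19.8201] ang 0.391
wrist index_mark 0.67 e,yc,n mm [ 22.8016 -13.1895  19.5801] ang 0.524
wrist dial_grip 0.91 e,yc,n mm [ 1.2161  0.2742 30.7274] ang -0.222
side dial_pointer 0.49 e,yc,n mm [ 28.1513 -12.2535  21.1257] ang 0.411
side index_mark 0.51 e,yc,n mm [ 26.0119 -12.9965  20.5474] ang 0.463
side dial_grip 0.64 e,yc,n mm [ 2.9426 -1.2813 32.2679] ang 0.411
top index_mark 0.58 e,yc,n mm [146.8007  -2.6076 212.3287] ang 0.018
stripe 692 mid [12.2938 -5.9647] ang 0.3503570658970494 len 21.78049237789516
stripe 692 mid [12.5471 -6.2384] ang 0.3503570658970497 len 21.60885613004691
```

Request:
{"method": "play_rows", "body": {
  "series": [
    {"hand":-1,"offset":[0,0,12],"yaw":0},
    {"hand":-1,"offset":[0,0,35],"yaw":0},
    {"hand":-1,"offset":[0,0,62],"yaw":0},
    {"hand":-1,"offset":[0,0,80],"yaw":0},
    {"hand":-1,"offset":[0,-20,84],"yaw":0},
    {"hand":-1,"offset":[0,-55,84],"yaw":0},
    {"hand":-1,"offset":[0,-90,84],"yaw":0},
    {"hand":-1,"offset":[0,-125,84],"yaw":0},
    {"hand":-1,"offset":[0,-150,84],"yaw":0},
    {"hand":-1,"offset":[0,-160,84],"yaw":0},
    {"hand":-1,"offset":[0,-160,84],"yaw":0},
    {"hand":-1,"offset":[0,-160,84],"yaw":0}
  ]
}}

```text
time: 25.38
position: [0.6118, 0.1847, 0.2585]
orientation: [0.704, -0.064, 0.064, -0.704]
wrist_force: [-0.7, -0.7, -1.3]
finger_gap: 0.0857
```

```bash
python3 ang.py w10.png; python3 g.py
python3 - <<'E'
from d import *
for k in ['side','top']:
    c=cap(k)
    for t in ['mark_arm','tumbler','bulb','detector','coaster','screwdriver']:
        print(k,t,[(w(c,q['location']).round(3),round(q['p'],2)) for q in vision.place_of(k,t)[:1]])
i=cv2.imread('pics/w10.png');cv2.imwrite('pics/w10c.png',cv2.resize(i[60:300,0:320],(800,600),interpolation=cv2.INTER_CUBIC))
E
```

```text
TCP U,L mm 141.37560412243474 39.475534148039834 z 0.2584907436950289 gap 0.08567311773182998 F [-0.6789 -0.6844 -1.2507]
tab 132 [ 33.6796 -15.744 ] ang 0.4372807642640495 spread [3.7327 2.1813]
ring centre [-0.5021 -0.4755] 2776
wrist dial_pointer 0.84 e,yc,n mm [ 27.1132 -13.3856  23.6568] ang 0.459
wrist dial_grip 0.73 e,yc,n mm [ 2.8631 -1.8012 33.7873] ang 0.562
side dial_pointer 0.56 e,yc,n mm [26.8685 -8.211  21.5566] ang 0.297
side index_mark 0.59 e,yc,n mm [ 29.1541 -12.6325  20.6548] ang 0.409
side dial_grip 0.55 e,yc,n mm [129.2236 117.3987 173.8185] ang -0.737
top dial_pointer 0.37 e,yc,n mm [ 32.0849 -13.2067  23.1598] ang 0.39
top dial_grip 0.49 e,yc,n mm [130.473  118.6573 173.7207] ang -0.738
[0.61220457 0.18430955 0.25896987] [ 0.66686764  0.51395107 -0.02736748] 0.0853110661097067
tcp 0.18033639206504481 0.20993091233535452 0.5374296919695963
side [0.5495 0.0572 0.318 ] 0.65 r 0.17216834536285064 th 1.3124174450880663
top [0.546  0.058  0.3233] 0.66 r 0.17742392231426501 th 1.3190101856122258
wrist [0.549  0.0681 0.0883] 0.68 r 0.08354505996269841 th -0.8581633220656764
side mark_arm [(array([0.66 , 0.022, 0.281]), 0.63)]
side tumbler [(array([0.662, 0.025, 0.284]), 0.29)]
side bulb [(array([ 0.581, -0.169, -0.001]), 0.9)]
side detector [(array([ 0.54 , -0.423,  0.001]), 0.6)]
side coaster [(array([ 0.315, -0.36 , -0.001]), 0.57)]
side screwdriver [(array([ 0.403, -0.531, -0.   ]), 0.73)]
top mark_arm [(array([0.665, 0.018, 0.275]), 0.46)]
top tumbler []
top bulb [(array([ 0.583, -0.171, -0.001]), 0.96)]
top detector [(array([ 0.541, -0.422, -0.002]), 0.95)]
top coaster [(array([ 0.309, -0.361, -0.002]), 0.63)]
top screwdriver [(array([0.532, 0.041, 0.101]), 0.71)]
```

View pics/w10c.png

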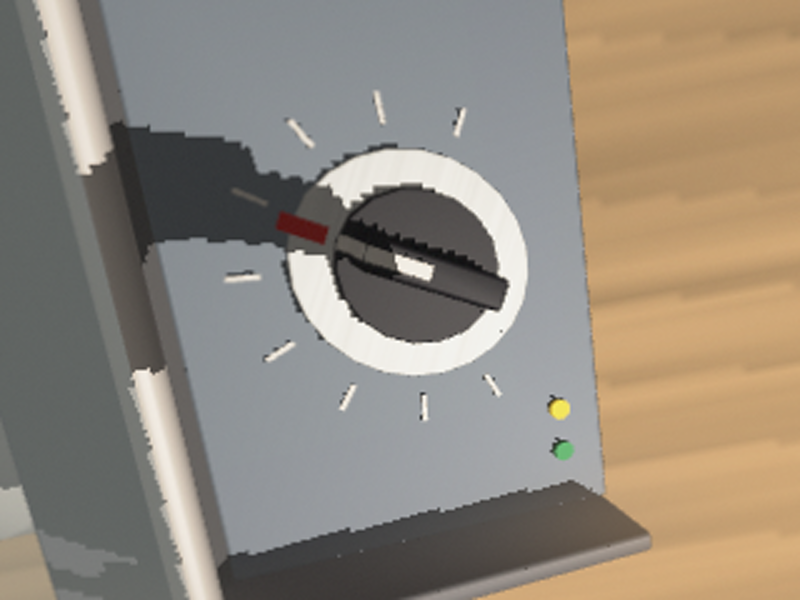

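The stripe (337,243)–(433,272) has slope 0.30 and the tab's axis (280,222)–(327,236) also 0.30, so the dial is aligned. Nothing touches the robot, so I'm handing in.

```bash
python3 -c "
from h import *
print(workorder.finish_job())"
```

```text
the job is handed in; nothing more can be done
None
```

The guard is up in line with the green arm, the dial is set to the red tab, and the job was handed in at about 26 s of the 61 s allowed. No verdict was reported.

**Guard:** I lifted it by the orange bar and re-gripped once, because the bar slipped about 12 mm in the pads on the first pull. My last checks put it at about 1.31–1.32 rad above horizontal and the green arm at about 1.33 rad. The limit is 0.11 rad.

**Dial:** With the guard up, a vertical hand over the dial would have hit it. So I pushed the pointer end round with one spread finger from the down-slope side. In the last wrist picture, the pointer stripe and the tab's long axis run at the same slope.

**Measured angles:** The tab read 0.43–0.44 rad. Most pointer readings were 0.38–0.46. Two disagreed: one network reading from the side camera (0.30) and a stripe fit cut into by a shadow (0.35). By that 0.30 reading alone the dial would be just outside the 0.127 rad limit, but I went with the agreeing readings and the picture.

**Other things on the counter:** The bulb, detector and coaster read where they started, within network error. So did the screwdriver in the side view; the top camera misplaced it onto the console. The tumbler was not found at the end, but the hand never came near it. The hand was open and clear of everything at hand-in.

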